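# Hold open the dust lid of the test-tile drawer

### The arm

A 6-joint arm with a two-finger parallel gripper is mounted at the origin on the work surface. World frame = base frame: x ahead of the robot, y to its left, z up, the work surface at z = 0. Lengths are in mm, angles in rad, forces in N, time in s.
With the tool pointing down it reaches from about 275 to 825 mm from the base axis. Payload 4.9 kg.
Tool frame: the origin (TCP) lies at the very end of the fingers, on their centre line; the grasp point (between the pads) lies 19 mm behind it; z points along the fingers, y is the line along which they close (so a half turn about z gives the same grasp; the last joint's range is limited). The gripper opens to 85 mm and grips with 20 to 120 N. Pads are 22 mm wide; open, the fingers measure 114 mm over their backs; the gripper's body (76 mm by 85 mm) begins 54 mm behind the grasp point. The pads swing forward as they close: fully open they stand 13 mm farther back than shut.
Start: joints at [1.19, 0.326, -0.193, 1.052, 0, 1.437], TCP at [134.359, 533.354, 231.281] pointing down, gripper open.
Joint ranges: [-2.65, 2.65], [-0.97, 1.79], [-1.3, 1.35], [-1.93, 2.1], [-1.47, 1.37], [-3.14, 3.14]. Speed limits (rad/s): [2.57, 2.57, 3.14, 3.14, 3.14, 3.14].

### API

Orientations are given as [roll, pitch, yaw] about the fixed x, y, z axes, in that order (R = Rz(yaw) Ry(pitch) Rx(roll)).
In Python, from bench import bot, solve_ik, imaging gives the robot as it stands. Calls block until the motion is done:
- bot.move_ptp(position, orientation): joint-space move of the TCP to a pose.
- bot.movel(position, rot=None, max_speed=150, threshold=None): straight line of the TCP; rot=None keeps the orientation; max_speed is the mean speed in mm/s. With threshold (N) it stops when the force on the tool has changed by that much, and returns True; else False.
- bot.move_j(angles): joint-space move.
- bot.grip(opening, effort=None): opening from 0.0 (shut) to 1.0 (fully open); effort is the grip in N (None keeps the last); returns when the fingers have stopped.
- bot.dwell(seconds).
- solve_ik(position, orientation): joint angles nearest the present ones, or None.
- bot.get_state(): the state.
- imaging.capture(name): name is "side" or "top"; returns the picture (420x560x3 uint8, blue, green, red); there is no depth.
- imaging.camera_model(name): a dict with "K" (3x3 intrinsics, pixels), "position" and "rotation" of the camera in the world. Camera axes: x right, y up, looking along -z (the intrinsics and any distortion apply to the point x, -y, -z); pixel columns grow to the right and rows downward; lengths in mm; the calibration is good to about 2 mm. A picture is of the moment at which its call begins. camera_model takes no time and is no camera call.
A pose or a line that the arm cannot do raises bot.IKError and nothing moves.
- bot.sign_off(): hands the job in; it is judged then, once.
The state is a dict: "t": time; "qpos": joint angles; "joint_velocities": joint speeds; "effort": joint torques, N m; "tcp_pos": TCP position; "orientation": TCP orientation; "contact_force": force on the tool from outside, world axes, zero at the start; "wrist_torque": the same for the moment, N m; "opening": opening from 0.0 (shut) to 1.0 (fully open); "gripper_force": force on a finger pad.
Only numpy, scipy, OpenCV 4.12 (cv2) and the standard library are available. Lean on these libraries where they do the work, as an engineer would, in place of code of your own. Each camera call takes 0.05 s, during which the arm holds its last target. There are 200 camera calls.

### The job

Pull the drawer of the grey bench chest all the way out, then lift the hinged dust lid inside the drawer to 45 degrees (half-way to upright) so that the glaze test tiles under it can be reached. The lid falls shut by itself: finish with the gripper still holding it up at that angle, with the drawer still fully out, and leave the mug, the jar and the small bowl where they stand.

Things in the scene. Friction and masses are not known exactly. Their poses are not given: they have to be found in the camera images.
- chest: Grey metal bench chest, fixed on the table, 300 deep (x) x 260 wide (y) x 130 high, one drawer. Origin: at table height under the middle of its front; the drawer opens along its -x axis. Drawer front: white panel, 15 thick, outer face at the chest's x = 0 when shut, top edge 116 above the table; the drawer's side walls are 59 above the table.
- drawer (a joint): How far the drawer is pulled out along the chest's -x, in m: 0 shut, 0.18 fully out at its stop. It stays where it is left; It starts shut or up to 0.05 ajar; about 3 N of friction plus 6 N per m/s.
- drawer_handle (a point): Middle of the steel bar handle on the drawer front: level bar along the chest's y, 110 mm long, about 10 mm thick, its centre 35 mm in front of the panel (free gap about 30 mm) and 98 mm above the table. Its axes are those of the chest.
- lid: Plywood dust lid in the drawer, 150 x 222 x 6 mm, ~0.25 kg. Origin: middle of the steel bar on it (along y, 100 long, 10 thick), 35 above the lid, 55 from its free edge. Shut: axes as the chest's, origin 100 above the table, 65 behind the panel's inner face. Hinge line along its y at its x = +95, z = -41: the edge near the panel swings up towards the chest's +x, stop at 69 degrees. Falls shut.
- mug: Loose blue ceramic mug, 80 mm across, 95 mm high, standing beside the chest on its +y side; origin: centre of its underside. To be left alone.
- jar: Loose closed white glaze jar, 72 mm across, 90 mm high, standing beside the chest on its -y side; origin: centre of its underside. To be left alone.
- bowl: Small loose white ceramic bowl, 70 mm across, 40 mm high, standing on top of the chest (130 mm above the table); origin: centre of its underside. To be left alone.

How it is judged:
By the outcome, as a careful person would: the job done as asked, in the order asked, and still so for the second after the job is handed in, while the arm keeps its last pose, push and grip.
It also fails if it takes over 53 s, if anything falls off the work surface, if the arm or the gripper's body presses on something with over 40 N, if the wrist force passes 120 N, or if a joint passes its speed limit or range.

## Working session

There is one attempt and no reset: what is moved stays moved. The work goes in short steps, each a Python script; the robot and the scene stay as the last script left them, time stands still between calls to the robot, and variables do not carry over. Pictures are saved under pics/ and viewed, at most 10 in all, crops included, and the job is handed in when it is done.

```bash
ls; mkdir -p pics
python3 - <<'E'
from bench import bot, imaging
import cv2
for n in("side","top"):
    cv2.imwrite(f"pics/{n}0.png",imaging.capture(n)); m=imaging.camera_model(n); print(n,m)
print(bot.get_state())
E
```

```text
pics
side {'K': array([[435.96208134,   0.        , 278.44688465],
       [  0.        , 435.96208134, 213.78304808],
       [  0.        ,   0.        ,   1.        ]]), 'position': array([427.62555817, 796.21844487, 583.66179496]), 'rotation': array([ 1.01981844, -0.01711535, -2.83852245])}
top {'K': array([[380.55451979,   0.        , 281.31634838],
       [  0.        , 380.55451979, 214.07724277],
       [  0.        ,   0.        ,   1.        ]]), 'position': array([ 617.72653566,   33.62720836, 1024.86179797]), 'rotation': array([ 0.04206589,  0.01534892, -1.55781873])}
{'t': 0.1, 'qpos': array([ 1.18979085e+00,  3.26880077e-01, -1.93506717e-01,  1.05198013e+00,
        4.77966782e-06,  1.43660276e+00]), 'joint_velocities': array([ 0.00107893, -0.00026815,  0.00346374,  0.00035606, -0.00056537,
       -0.00101829]), 'effort': array([ 1.41262910e-03, -4.44238794e+01,  2.63038588e+01,  7.89459853e-03,
       -5.56974260e-05, -4.82512760e-06]), 'tcp_pos': array([134.15932391, 532.8444898 , 230.56584366]), 'orientation': array([-3.14003682e+00, -2.14868111e-04,  2.89478057e+00]), 'contact_force': array([-0.58402207,  0.07990147,  0.00064148]), 'wrist_torque': array([0.04455655, 0.00282666, 0.02247068]), 'gripper_force': 0.0, 'opening': 0.9990888975877131}
```

View pics/side0.png

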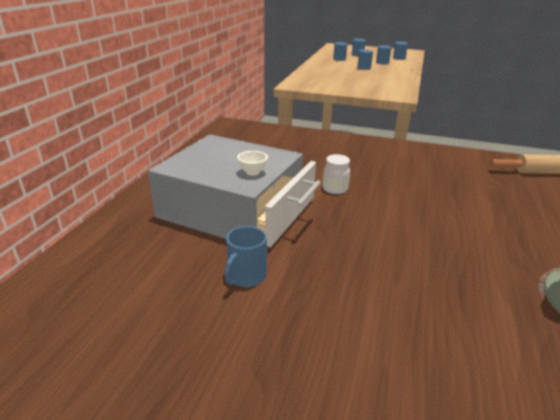

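View pics/top0.png

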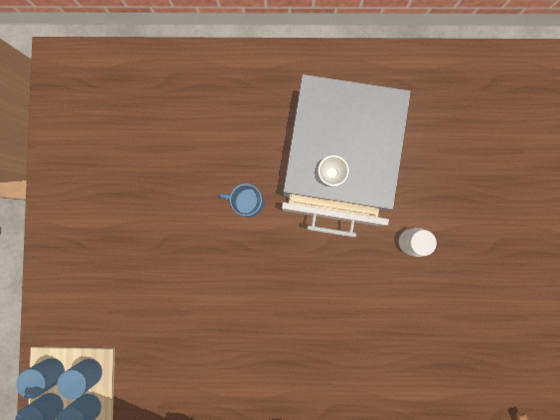

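The side view shows the mug at (247,255), the jar at (337,174), the bowl at (252,162) and the drawer panel at about (270,215)–(315,170). In the top view the chest's front edge runs (286,192)–(394,208), the panel's top edge (283,206)–(387,222) and the handle bar (309,230)–(355,235). The drawer is slightly ajar.

```bash
cat > h.py <<'E'
import numpy as np, cv2
from scipy.spatial.transform import Rotation as R
from bench import bot, solve_ik, imaging
def cam(n):
    m=imaging.camera_model(n); return m["K"],np.array(m["position"]),R.from_euler("xyz",m["rotation"]).as_matrix()
def ray(n,uv):
    K,p,M=cam(n); d=np.linalg.solve(K,[uv[0],uv[1],1.]); d=M@(d*[1,-1,-1]); return p,d/np.linalg.norm(d)
def onplane(n,uv,z):
    p,d=ray(n,uv); return p+d*(z-p[2])/d[2]
def tri(a,b):
    (p,d),(q,e)=ray("top",a),ray("side",b)
    s=np.linalg.lstsq(np.c_[d,-e],q-p,rcond=None)[0]; x,y=p+s[0]*d,q+s[1]*e
    return (x+y)/2,np.linalg.norm(x-y)
def proj(n,P):
    K,p,M=cam(n); c=(np.asarray(P)-p)@M*[1,-1,-1]; u=c@K.T; return u[...,:2]/u[...,2:]
E
python3 - <<'E'
from h import *
t=cv2.imread("pics/top0.png"); s=cv2.imread("pics/side0.png")
g=cv2.cvtColor(t,cv2.COLOR_BGR2HSV); m=((g[...,1]<60)&(g[...,2]>75)).astype(np.uint8)
m[:50]=0;m[300:]=0;m[:,:270]=0;m[:,:]*=1; m[:,440:]=0
n,l,st,c=cv2.connectedComponentsWithStats(m)
for i in range(1,n):
    if st[i,4]>30: print(st[i],c[i])
for uv in [(304,76),(409,91),(394,208),(286,192)]: print("chest",onplane("top",uv,130))
for uv in [(309,230),(355,235)]: print("handle",onplane("top",uv,98))
for uv in [(283,206),(387,222)]: print("panel",onplane("top",uv,116))
a=cv2.resize(t[185:255,265:445],None,fx=4.4,fy=4.4,interpolation=cv2.INTER_CUBIC)
b=cv2.resize(s[150:250,240:350],None,fx=5.5,fy=5.5,interpolation=cv2.INTER_CUBIC)
cv2.imwrite("pics/a.png",a);cv2.imwrite("pics/b.png",b)
E
```

```text
[  283    74   128   138 13366] [346.74038605 141.56591351]
[ 282  202  107   35 1263] [333.44338876 217.76247031]
[399 228  38  29 886] [417.24379233 241.88261851]
chest [985.89098125  -2.03926084 130.        ]
chest [ 951.36092314 -251.47556869  130.        ]
chest [ 672.73433837 -216.18834525  130.        ]
chest [707.47626115  37.47777815 130.        ]
handle [618.64621714 -19.44480012  98.        ]
handle [ 607.97733584 -131.00238645   98.        ]
panel [675.19241578  44.29617359 116.        ]
panel [ 640.04262807 -203.54180616  116.        ]
```

View pics/a.png

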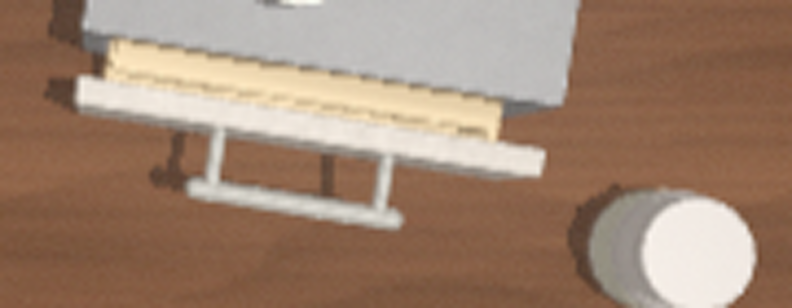

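View pics/b.png

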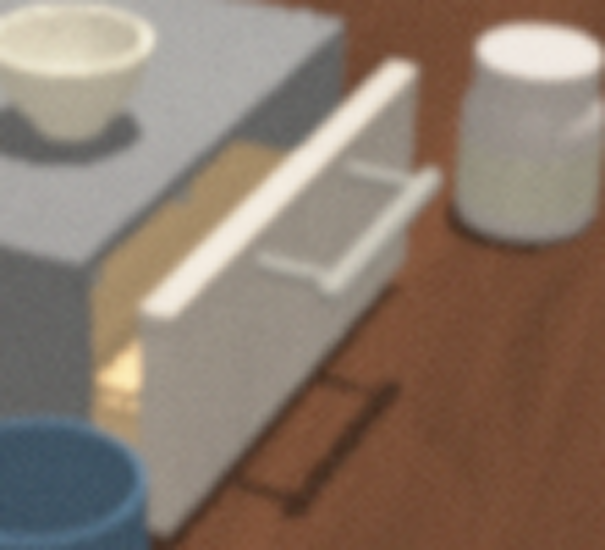

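The enlarged crops give the bar's ends. In the top view they are (308.2,227.7) and (356.1,235.2), and in the side view (299.6,201.6) and (318.7,182.4). The bowl stands near the chest's front, and the jar and mug are clear of the panel.

```bash
cat >> h.py <<'E'
PSI=-0.140
def rot(lean=0,flip=1):
    return R.from_euler("z",PSI)*R.from_euler("y",lean)*R.from_euler("z",flip*np.pi/2)*R.from_euler("x",np.pi)
def eul(r): return r.as_euler("xyz")
def tcp(g,r): return np.asarray(g)+19*r.as_matrix()[:,2]
CX=np.array([np.cos(PSI),np.sin(PSI),0]); CY=np.array([-np.sin(PSI),np.cos(PSI),0]); Z=np.array([0,0,1.])
E
python3 - <<'E'
from h import *
a,ea=tri((308.2,227.7),(299.6,201.6)); b,eb=tri((356.1,235.2),(318.7,182.4)); c=(a+b)/2
d=a-b; print(a,ea,b,eb,c,np.linalg.norm(d),"yaw",np.arctan2(-d[0],d[1]))
O=np.array([675.,-87,0])
for n,uv,z in[("handle",(332.2,231.5),98),("mug",(246,200),95),("jar",(424,242),90),("bowl",(334,171),170)]:
    p=onplane("top",uv,z); print(n,p,"chest",(p-O)@CX,(p-O)@CY)
for f in(1,-1):
    for l,p in((0,c),(0,c-150*CX),(-.35,c+(120-160)*CX),(.44,c+(172-160)*CX+57*Z)):
        r=rot(l,f); print(f,l,solve_ik(tcp(p,r),eul(r)))
E
```

```text
[624.26327365 -17.14427845 103.07546039] 0.1853718614603512 [ 607.44576474 -133.98210766   96.32090951] 0.13076748980101113 [615.8545192  -75.56319305  99.69818495] 118.23506628050717 yaw -0.14295701816559794
handle [615.73722416 -75.75731017  98.        ] chest -60.251788575352954 2.8629789883062315
mug [690.17475636 135.49801925  95.        ] chest -16.02178012251231 222.4386305491803
jar [ 593.06428372 -300.19935761   90.        ] chest -51.383554520084246 -222.5469793383052
bowl [752.20203891 -70.30656182 170.        ] chest 74.11723950775024 27.303122483013514
1 0 [-0.24098545  0.58374028 -0.19322724  0.7938288   0.          1.46981088]
1 0 [-0.27344844  0.35033674 -0.59973703  0.62072255  0.          1.43734789]
1 -0.35 [-0.26998751  0.34802514 -0.69188891  0.18360244  0.04446167  1.44860892]
1 0.44 [-0.22306297  0.91522935  0.50409307  1.59833056 -0.03534649  1.49561363]
-1 0 [-0.24098545  0.58374028 -0.19322724  0.7938288   0.         -1.67178177]
-1 0 [-0.27344844  0.35033674 -0.59973703  0.62072255  0.         -1.70424477]
-1 -0.35 [-0.26998751  0.34802514 -0.69188891  0.18360244  0.04446167 -1.69298374]
-1 0.44 [-0.22306297  0.91522935  0.50409307  1.59833056 -0.03534649 -1.64597903]
```

Run:
```python
from h import *
c=np.array([615.8,-75.6,98.8]); r=rot()
bot.grip(0.28,30)
bot.move_ptp(tcp(c+90*Z,r),eul(r))
print("descend",bot.movel(tcp(c,r),max_speed=80,threshold=10))
s=bot.get_state(); print(s["t"],s["tcp_pos"],s["contact_force"],s["opening"])
for n in("side","top"): 
    im=imaging.capture(n); cv2.imwrite(f"pics/{n}1.png",im)
s=cv2.imread("pics/side1.png")[110:250,210:390]; t=cv2.imread("pics/top1.png")[150:290,240:420]
cv2.imwrite("pics/c1.png",cv2.resize(np.hstack([s,t]),None,fx=2.2,fy=2.2,interpolation=cv2.INTER_CUBIC))
```

```text
descend False
4.7333 [616.27688766 -75.70811459  80.39542131] [ 0.07220502  0.5254245  -0.31606626] 0.2807069356410643
```

View pics/c1.png

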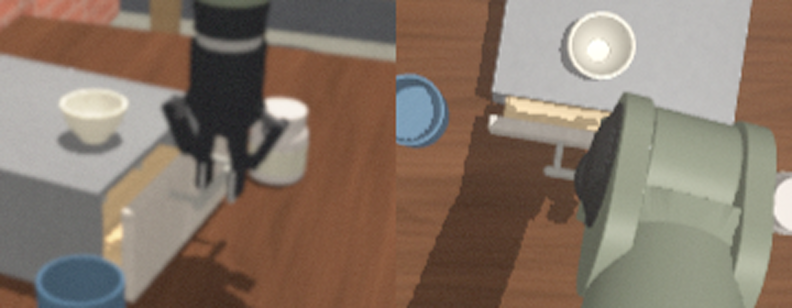

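The crop shows one finger on each side of the bar, and nothing was touched on the way down. I'll close and pull.

Run:
```python
from h import *
bot.grip(0.0,50); s=bot.get_state(); print(s["opening"],s["gripper_force"],s["tcp_pos"],s["contact_force"])
p=np.array(s["tcp_pos"]); bot.movel(p-140*CX,max_speed=70)
print(bot.get_state()["contact_force"])
print("stop",bot.movel(p-175*CX,max_speed=30,threshold=22))
s=bot.get_state(); q=s["tcp_pos"]; print(s["t"],q,(q-p)@CX,(q-p)@CY,s["contact_force"],s["gripper_force"])
bot.grip(0.28); s=bot.get_state();q=s["tcp_pos"]; print(q,s["contact_force"])
bot.movel(q+130*Z,max_speed=150)
bot.movel(q+150*Z-160*CX,max_speed=200)
for n in("side","top"): cv2.imwrite(f"pics/{n}2.png",imaging.capture(n))
print(bot.get_state()["t"])
s=cv2.imread("pics/side2.png")[130:280,220:400]; t=cv2.imread("pics/top2.png")[180:330,250:430]
cv2.imwrite("pics/c2.png",cv2.resize(np.hstack([s,t]),None,fx=2.2,fy=2.2,interpolation=cv2.INTER_CUBIC))
```

```text
0.11054148496851175 48.739778995513916 [616.41604021 -75.70272385  80.49507262] [0.60685097 0.14351088 3.00257029]
[2.79013464 4.980119   5.70722441]
stop True
7.9333 [462.96656201 -52.80352833  80.52317855] -155.14355299074145 1.2623315679635283 [ 1.16931867  0.74378923 -0.38316707] 50.43099582195282
[464.16798277 -52.79732727  80.88191954] [ 0.35078447  0.38034156 -0.38222508]
10.3
```

View pics/c2.png

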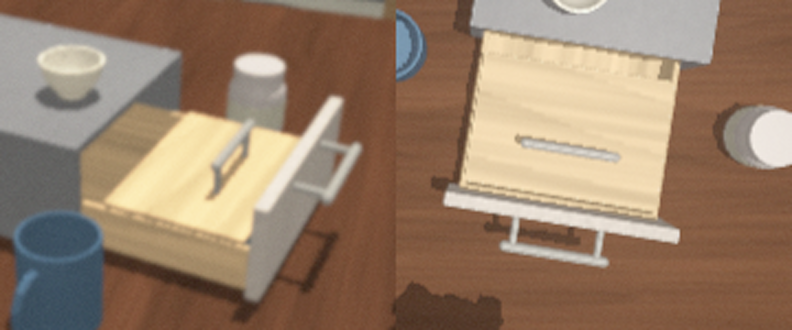

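The drawer is out 155 mm from its ajar position and has reached its stop; the bowl, jar and mug have not moved. The lid bar's ends are at (306.4,244.1) and (350.5,251.4) in the top view and at about (318.2,207.3) and (332.7,188.2) in the side view.

Run:
```python
from h import *
a,ea=tri((306.4,244.1),(318.2,207.3)); b,eb=tri((350.5,251.4),(332.7,188.2)); m=(a+b)/2
print(a,ea,b,eb,m,np.linalg.norm(a-b))
pred=np.array([463.5,-52.8,100])+115*CX; c0=onplane("top",(328.4,247.8),100)
print("pred",pred,"top@100",c0,"diff chest",(c0-pred)@CX,(c0-pred)@CY)
```

```text
[582.82699994 -13.8024566   98.36827159] 3.1801389196244316 [ 568.97534659 -120.80174959   93.8525193 ] 2.0698501205961413 [575.90117327 -67.30210309  96.11039544] 107.98661499562472
pred [577.37483956 -68.84745818 100.        ] top@100 [576.23174743 -66.63727612 100.        ] diff chest -1.4403238062935904 2.029046999944205
```

Run:
```python
from h import *
c=np.array([576.9,-68.0,98.5]); r=rot(-0.3); z=r.as_matrix()[:,2]
bot.grip(0.3,40)
bot.move_ptp(tcp(c-100*z,r),eul(r))
print("descend",bot.movel(tcp(c,r),max_speed=80,threshold=8))
s=bot.get_state(); print(s["tcp_pos"]-tcp(c,r),s["contact_force"])
bot.grip(0.0,60); s=bot.get_state(); print(s["t"],s["opening"],s["gripper_force"],s["tcp_pos"],s["orientation"],s["contact_force"])
p0=s["tcp_pos"]; r0=R.from_euler("xyz",s["orientation"])
g=p0-19*r0.as_matrix()[:,2]; print("grasp",g)
H=np.array([g[0],g[1],100])+95*CX-41*Z
np.savez("lid.npz",H=H,p0=p0,e0=eul(r0))
for a in np.radians([7.5,15,22.5,30,37.5,45]):
    q=R.from_rotvec(a*CY); bot.movel(H+q.apply(p0-H),eul(q*r0),max_speed=45)
    s=bot.get_state(); print(np.degrees(a),s["contact_force"].round(1),s["wrist_torque"].round(2),s["opening"])
bot.dwell(.2); s=bot.get_state(); rr=R.from_euler("xyz",s["orientation"]); g=s["tcp_pos"]-19*rr.as_matrix()[:,2]; v=g-H
print(s["t"],g,"angle",np.degrees(np.arctan2(v[2],-(v@CX))-np.arctan2(41,95)),np.hypot(v[2],v@CX),s["contact_force"])
for n in("side","top"): cv2.imwrite(f"pics/{n}3.png",imaging.capture(n))
s=cv2.imread("pics/side3.png")[90:280,200:400]; t=cv2.imread("pics/top3.png")[150:340,240:440]
cv2.imwrite("pics/c3.png",cv2.resize(np.hstack([s,t]),None,fx=2,fy=2,interpolation=cv2.INTER_CUBIC))
```

```text
descend False
[ 0.32244208 -0.06097243  0.57027614] [-0.38566764  0.25110301  0.70985446]
13.1917 0.10474024720992309 58.43733787536621 [582.89225382 -68.86792794  81.0611517 ] [2.84036244e+00 5.22161667e-05 1.43070300e+00] [-1.04204548  0.10258494  4.75325223]
grasp [577.31040435 -68.07983506  99.20562375]
7.499999999999999 [ 3.3 -0.8 -3. ] [-0.13 -0.4  -0.06] 0.10106574723108222
14.999999999999998 [ 4.1 -1.2 -2.7] [-0.2  -0.6  -0.07] 0.10521790532415598
22.5 [ 2.2 -1.4 -2.4] [-0.27 -0.58 -0.04] 0.1066503356482181
29.999999999999996 [-0.1 -2.2 -2.8] [-0.45 -0.49 -0.03] 0.10617319249240693
37.5 [ 0.  -3.1 -2.2] [-0.56 -0.41  0.14] 0.10252012400784792
45.0 [-1.2 -2.5 -1.3] [-0.62 -0.35  0.24] 0.1027190233073791
15.9083 [632.94040984 -76.31452894 154.44455824] angle 44.55126477047707 103.01651895591797 [ 0.54840863 -4.27685758 -4.50503679]
```

View pics/c3.png

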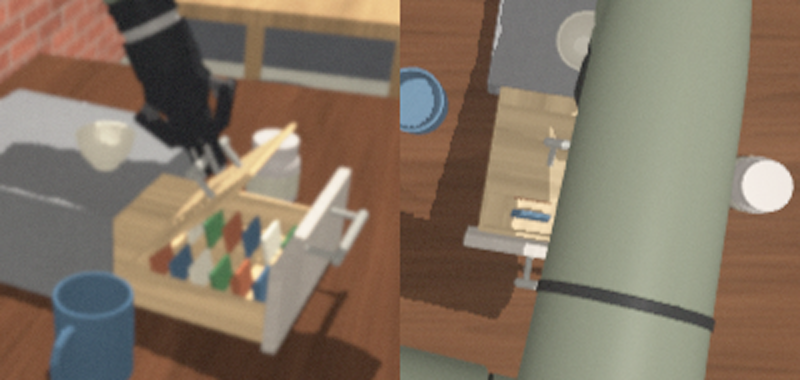

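The crop shows the lid up with the tiles exposed and the gripper on the bar; the bowl, mug and jar look unmoved. I'll check numerically whether the drawer moved during the lift, and check the lid's angle.

Run:
```python
from h import *
d=np.load("lid.npz"); H=d["H"]
for n,(x0,y0,x1,y1) in {"top":(268,258,292,278),"side":(325,190,388,270)}.items():
    A=cv2.imread(f"pics/{n}2.png",0); B=cv2.imread(f"pics/{n}3.png",0)
    T=A[y0:y1,x0:x1]; S=B[y0-8:y1+8,x0-8:x1+8]
    U=lambda i:cv2.resize(i,None,fx=5,fy=5,interpolation=cv2.INTER_CUBIC)
    m=cv2.matchTemplate(U(S),U(T),cv2.TM_CCOEFF_NORMED); _,v,_,l=cv2.minMaxLoc(m); print(n,v,np.array(l)/5-8)
for k in(40,45,50):
    q=R.from_rotvec(np.radians(k)*CY); o=H-95*CX+41*Z
    P=np.array([H+q.apply(o+dx*CX+dy*CY+dz*Z-H) for dx,dy,dz in((0,50,0),(-55,111,-32),(-55,-111,-32),(95,111,-32))])
    print(k,proj("side",P).round(1).tolist(),proj("top",P).round(1).tolist())
s=cv2.imread("pics/side3.png")[130:220,260:365]; cv2.imwrite("pics/c4.png",cv2.resize(s,None,fx=6,fy=6,interpolation=cv2.INTER_CUBIC))
```

```text
top 0.9261110424995422 [ 0.2 -0.6]
side 0.8136690258979797 [ 0.4 -0.2]
40 [[298.0, 179.9], [315.0, 194.0], [348.7, 154.0], [263.8, 220.7]] [[313.0, 224.0], [282.4, 247.3], [380.1, 262.4], [289.8, 200.5]]
45 [[294.5, 177.6], [310.9, 189.0], [345.3, 149.7], [263.5, 220.9]] [[313.6, 220.4], [283.0, 243.3], [381.7, 258.6], [289.9, 200.2]]
50 [[291.0, 175.6], [306.3, 184.2], [341.6, 145.7], [263.3, 221.0]] [[314.3, 216.7], [283.7, 238.9], [383.2, 254.3], [289.9, 200.1]]
```

View pics/c4.png

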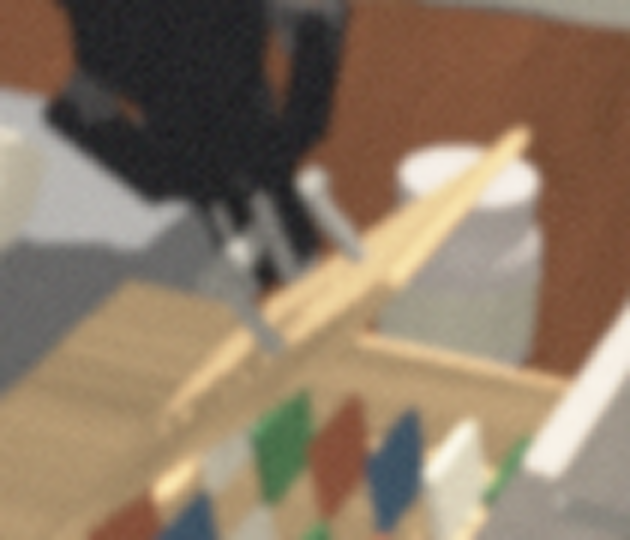

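The near end of the bar, at (294.2,177.5) in the side view, matches the 45° model. The lid's far corner, at (347,152.2), suggests 43–44° once the camera bias is allowed for. The drawer may have crept in by about 1 mm, so I'll pull it gently back against the stop and trim the angle.

Run:
```python
from h import *
H=np.load("lid.npz")["H"]
def st(tag):
    s=bot.get_state(); rr=R.from_euler("xyz",s["orientation"]); g=s["tcp_pos"]-19*rr.as_matrix()[:,2]; v=g-H
    print(tag,s["t"],"angle",np.degrees(np.arctan2(v[2],-(v@CX))-np.arctan2(41,95)),np.hypot(v[2],v@CX),s["contact_force"].round(1),s["opening"],s["gripper_force"]); return s,rr
s,rr=st("0"); p=s["tcp_pos"]
print(bot.movel(p-6*CX,max_speed=8,threshold=12)); s,rr=st("pulled"); p1=s["tcp_pos"]; dx=(p1-p)@CX; print("moved",dx)
q=R.from_rotvec(np.radians(0.7)*CY); H2=H.copy()
bot.movel(H2+q.apply(p1-H2),eul(q*rr),max_speed=10); bot.dwell(.5); st("end")
for n in("side","top"): cv2.imwrite(f"pics/{n}5.png",imaging.capture(n))
for n,(x0,y0,x1,y1) in {"top":(268,258,292,278),"side":(325,190,388,270)}.items():
    A=cv2.imread(f"pics/{n}3.png",0); B=cv2.imread(f"pics/{n}5.png",0)
    U=lambda i:cv2.resize(i,None,fx=5,fy=5,interpolation=cv2.INTER_CUBIC)
    m=cv2.matchTemplate(U(B[y0-8:y1+8,x0-8:x1+8]),U(A[y0:y1,x0:x1]),cv2.TM_CCOEFF_NORMED); _,v,_,l=cv2.minMaxLoc(m); print(n,v,np.array(l)/5-8)
```

```text
0 16.0083 angle 44.58827995528605 103.01633579497214 [-0.1 -4.2 -4.6] 0.10466885760762863 59.97412383556366
False
pulled 16.9 angle 42.140499073475624 103.46629835778282 [ 5.4 -4.9 -9.6] 0.10457660295724133 59.70732092857361
moved -4.178508907041476
end 17.8333 angle 42.94443235332055 103.41089428596008 [ 2.2 -4.8 -4.3] 0.10793454901828148 60.08833050727844
top 0.9963374733924866 [0.  0.4]
side 0.9975959658622742 [0.4 0.2]
```

The grasp radius about the hinge and the pictures agree: the drawer had crept in about 1.3 mm and is now back at its stop (within about 0.3 mm), but the lid sagged to about 43°. I'll swing it up with a small outward bias so the drawer stays out.

Run:
```python
from h import *
H=np.load("lid.npz")["H"]
def st(tag):
    s=bot.get_state(); rr=R.from_euler("xyz",s["orientation"]); g=s["tcp_pos"]-19*rr.as_matrix()[:,2]; v=g-H
    a=np.degrees(np.arctan2(v[2],-(v@CX))-np.arctan2(41,95)); rad=np.hypot(v[2],v@CX)
    print(tag,s["t"],"angle",a,rad,s["contact_force"].round(1),s["gripper_force"]); return s,rr,a,g
cmd=None
for k in range(4):
    s,rr,a,g=st(k)
    if abs(a-45)<.3: break
    q=R.from_rotvec(np.radians(45-a)*CY); e=q*rr
    th=np.radians(45)+np.arctan2(41,95); u=-np.cos(th)*CX+np.sin(th)*Z
    goal=H+((g-H)@CY)*CY+104.2*u if cmd is None else cmd
    if cmd is not None: goal=cmd+103.5*np.radians(45-a)*(np.sin(th)*CX+np.cos(th)*Z)
    cmd=goal; bot.movel(cmd+19*e.as_matrix()[:,2],eul(e),max_speed=10); bot.dwell(.4)
st("end")
for n in("side","top"): cv2.imwrite(f"pics/{n}6.png",imaging.capture(n))
for ref in(2,5):
  for n,(x0,y0,x1,y1) in {"top":(268,258,292,278),"side":(325,190,388,270)}.items():
    A=cv2.imread(f"pics/{n}{ref}.png",0); B=cv2.imread(f"pics/{n}6.png",0)
    U=lambda i:cv2.resize(i,None,fx=5,fy=5,interpolation=cv2.INTER_CUBIC)
    m=cv2.matchTemplate(U(B[y0-8:y1+8,x0-8:x1+8]),U(A[y0:y1,x0:x1]),cv2.TM_CCOEFF_NORMED); _,v,_,l=cv2.minMaxLoc(m); print(ref,n,v,np.array(l)/5-8)
s=cv2.imread("pics/side6.png")[130:220,260:365]; cv2.imwrite("pics/c6.png",cv2.resize(s,None,fx=6,fy=6,interpolation=cv2.INTER_CUBIC))
```

```text
0 17.9333 angle 42.95481150297535 103.40797374090408 [ 2.9 -4.6 -4.3] 60.08843243122101
1 18.8583 angle 44.91295904749712 103.45260371377013 [ 3.6 -3.3 -8.5] 59.82094466686249
end 18.8583 angle 44.91295904749712 103.45260371377013 [ 3.6 -3.3 -8.5] 59.82094466686249
2 top 0.9306028485298157 [ 0.  -0.2]
2 side 0.8100536465644836 [0.8 0. ]
5 top 0.9987068176269531 [0. 0.]
5 side 0.9878255724906921 [ 0.  -0.2]
```

View pics/c6.png

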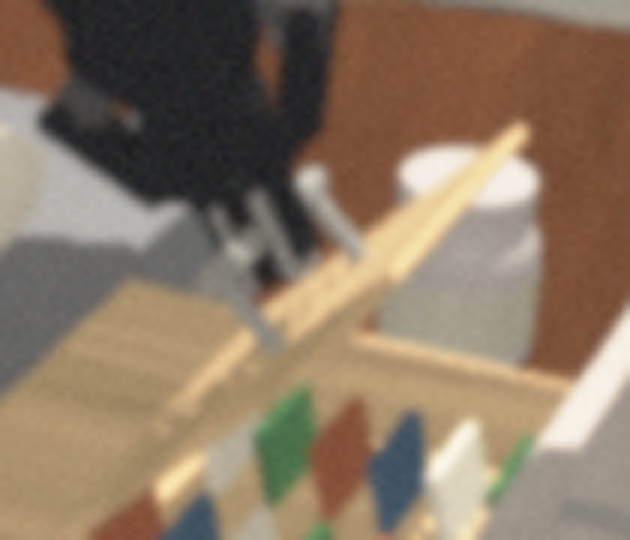

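The crop shows the lid still gripped. Its far corner is at crop (522,130), which is (347,151.7) in the side view, and the drawer is out. Both the angle and the drawer position check out, so I'm handing in.

```bash
python3 -c "
from bench import bot
print(bot.sign_off())"
```

```text
the job is handed in; nothing more can be done
None
```

The job is handed in: the drawer is out at its stop (within about 0.5 mm by grasp geometry and camera), the gripper holds the lid at about 45° (44.9° from arm position, 43–44° by camera), and I saw no movement of the mug, jar or bowl in the pictures.

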